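# Clamp a wooden block in the drilling jig

## Task

Push the loose wooden block along its channel in the drilling jig until its end is fully home against the end stop, then push the toggle clamp's lever over past its dead point until it snaps into lock, so that the block is held against the fence. Only push: do not lift the block, and leave the jar, the offcut and the screwdriver where they are.

Things in the scene. Friction and masses are not known exactly. Their poses are not given: they have to be found in the camera images.
- jig: Drilling jig fixed to the bench; place and yaw vary. Origin: centre of the underside of its brown fibreboard base, 220 x 280 x 18 mm (x, y, z). At yaw 0 its x points away from the robot, its y to the left. The steel clamp housing stands on it at x -60 to -10, y 34 to 86 mm, top 54 mm above the bench.
- fence (a point): Middle of the upper inner edge of the dark wood fence, fixed at (75, 15, 38) mm in the jig frame. The fence is 250 mm long along the jig's y, its face looks to the jig's -x. A low guide strip runs opposite it, its face at x = 30, y -120 to -15, top 28 mm above the bench; the 45 mm wide channel between them is open at its -y end.
- stop (a point): Middle of the upper inner edge of the dark wood end stop, fixed at (52.5, 110, 44) mm in the jig frame; its face looks to the jig's -y and closes the +y end of the channel.
- nose_tip (a point): End of the clamp's 22 mm thick rubber nose, pointing to the jig's +x at y = 60, 36 mm above the bench. With the lever at 0 it is at x = 25 mm; it advances 12 mm per rad of the lever and springily presses the block onto the fence at lock.
- seat (a point): Fixed point on the jig's base (jig frame 56, 55, 18 mm): where the centre of the block's underside lies when the block is home against end stop and fence. Axes as the jig's.
- block: Loose pine block 38 x 110 x 34 mm (x, y, z), about 0.1 kg, in the channel, long side along the jig's y, 30 to 75 mm short of the end stop at the start. Origin: centre of its underside, 18 mm above the bench; its top, 52 mm above the bench, stands 14 mm above the fence. Slide it to the jig's +y by pushing on its -y end.
- pivot (a point): Fixed point on the vertical pivot axis of the clamp lever, in the jig frame at (-35, 60, 66) mm, at the height of the lever's middle.
- grip (a point): Point on the axis of the lever's black rubber grip, 95 mm from the pivot, 66 mm above the bench; moves with the lever, which swings level. Its x axis points outward along the lever. The grip is a lying rod 22 mm thick, 55 to 133 mm from the pivot, its underside 55 mm above the bench, free space below down to the jig's base or the bench.
- clamp (a joint): Lever angle, rad, 0 to 1.30 (hard stop: locked); grows anticlockwise seen from above. The lever points 205 degrees + angle from the jig's +x: to the robot when open, to the jig's -y when locked. Starts open at about 0. A spring resists the push, up to about 9 N at the grip; dead point 1.08; past about 1.15 it snaps to 1.30 and stays, short of 1.0 it springs back open.
- jar: Bystander: glass jar of screws, 60 mm in diameter, 75 mm high, on the bench to the left (+y) of the jig. Origin at the centre of its underside.
- offcut: Bystander: wooden offcut 45 x 70 x 28 mm on the bench beyond the jig. Origin at the centre of its underside.
- screwdriver: Bystander: screwdriver with a black handle, lying on the bench to the right (-y) of the jig. Origin under its middle.

How it is judged (in metres and radians):
On the way, in this order (a step that is already met when the one before it is completed fails the run):
1. the block is pushed home, its end within 3 mm of the end stop, while the clamp is still open (y of block in the frame of jig above 0.052 m and value of joint clamp below 0.9 rad), for 0.2 s.
2. the lever has gone past its dead point and snapped into lock (value of joint clamp above 1.25 rad), for 0.2 s.
At the end, for the whole second after the job is handed in: The lever is locked (angle over 1.25 rad of 1.30); the block lies flat and still with its end within 3 mm of the end stop, its side within 3 mm of the fence, square to within 0.04 rad (value of joint clamp above 1.25 rad and y of block in the frame of jig above 0.052 m and x of block in the frame of jig above 0.053 m and angle between the y axis of block and the y axis of jig, either way round below 0.04 rad and angle between block's own z axis and vertical below 0.05 rad and linear speed of block below 0.01 m/s); the robot touches nothing.
It fails at once if the block is lifted (more than 10 mm) or tipped (z of block in the frame of jig above 0.028 m or angle between block's own z axis and vertical above 0.3 rad).
It fails at once if a bystander (jar, offcut or screwdriver) is moved more than 25 mm or the jar is tipped (distance of any of jar, offcut, screwdriver from where it was at the start of the episode above 0.025 m or angle between jar's own z axis and vertical above 0.4 rad).
It also fails if it takes over 51 s, if anything falls off the work surface, if the arm or the gripper's body presses on something with over 40 N, if the wrist force passes 120 N, or if a joint passes its speed limit or range.

## Robot

A 7-joint arm with a two-finger parallel gripper is mounted at the origin on the work surface. World frame = base frame: x ahead of the robot, y to its left, z up, the work surface at z = 0. Lengths are in m, angles in degrees, forces in N, time in s.
With the tool pointing down it reaches from about 0.425 to 0.875 m from the base axis. Payload 4.7 kg.
Tool frame: the origin (TCP) lies midway between the tips of the shut fingers; the grasp point (between the pads) lies env.grip_point_offset behind it (env.grip_point_offset is the distance from the TCP to the grasp point, in m); z points along the fingers, y is the line along which they close (so a half turn about z gives the same grasp; the last joint's range is limited). The gripper opens to 87 mm and grips with 3 to 60 N. Pads are 19 mm wide; open, the fingers measure 117 mm over their backs; the gripper's body (75 mm by 190 mm) begins 51 mm behind the grasp point.
Start: joints at [-67.832, 18.392, -4.016, 83.108, 1.295, 78.541, -3.26], TCP at [0.237, 0.605, 0.223] pointing down, gripper open.
Joint ranges: [-163.93, 163.93], [-17.29, 119.83], [-79.2, 71.16], [3.27, 140.29], [-89.18, 269.18], [5.43, 117.66], [-154.24, 154.24]. Speed limits (degrees/s): [147.25, 147.25, 180, 180, 180, 180, 180].

## Interface

Orientations are given as [roll, pitch, yaw] about the fixed x, y, z axes, in that order (R = Rz(yaw) Ry(pitch) Rx(roll)).
In Python, from cell import env gives the robot as it stands.
- The arm moves only by the shell command python3 -m creep 'ROWS' [FORCE]. ROWS is a JSON object of lists of equal length, an entry for each row: "translation": the shift along the tool's x, y, z in units of 0.08 m (1.0 is 0.08 m), a list of three; "turn": the turn, a rotation vector about the tool's x, y, z in units of 180 degrees (1.0 is 180 degrees), a list of three; "grip": the opening, from 0 (shut) to 1 (fully open). In form: {"translation": [[x, y, z], ...], "turn": [[ax, ay, az], ...], "grip": [grip, ...]}. A call has 1 to 5 rows; each row shifts and turns the commanded pose from where the row before left it, along the tool's axes as they then stand; what a row does not reach is not made up. A row lasts 1/8 s, in which the tool goes at most 62.5 mm and 10.7 degrees, less where a joint would pass 70% of its speed; a pose out of reach is approached as far as the arm can. A call with a number of a shift or a turn outside -1 to 1 is refused whole. A call with a gripper value outside its range is refused whole. The fingers move at their own pace and stop on an object; FORCE is the grip in N (left out, the last holds). Time passes only in rows, so rows that do not move let the fingers close. It gives the time, the measured TCP pose, the force, the opening and the grip force at its end, in the units of the state.
- env.get_obs(): the state, without advancing time (a new reading comes with each control period).
- env.read_camera(name): name is "side" or "top" or "wrist"; returns a dict with "frame" (420x560x3 uint8, red, green, blue), "z_map" (420x560 float32, m along the optical axis (not along the pixel's ray), 0 where there is no reading), "K" (3x3 intrinsics, pixels), "rvec" (rotation vector, rad) and "tvec" (3), from world to camera coordinates, as OpenCV has them. Camera axes: x right, y down, z forward; pixel columns grow to the right and rows downward; lengths in m; the calibration is good to about 2 mm. A picture is of the moment at which its call begins.
- env.sign_off(): hands the job in; it is judged then, once.
The state is a dict: "time_s": time; "qpos": joint angles; "joint_velocities": joint speeds; "effort": joint torques, N m; "tool_pos": TCP position; "tool_rot": TCP orientation; "force": force on the tool from outside, world axes, zero at the start; "wrist_torque": the same for the moment, N m; "grip_width": finger opening in m; "grasp_force": force on a finger pad.
Only numpy, scipy, OpenCV 4.12 (cv2) and the standard library are available. Lean on these libraries where they do the work, as an engineer would, in place of code of your own. Each camera call takes 0.05 s, during which the arm holds its last target. There are 200 camera calls.

## Working session

There is one attempt and no reset: what is moved stays moved. The work goes in short steps, Python scripts to look and compute and a shell command to move; the robot and the scene stay as the last step left them, time stands still between calls to the robot, and variables do not carry over. Pictures are saved under pics/ and viewed, at most 10 in all, crops included, and the job is handed in when it is done.

```bash
mkdir -p pics; ls; python3 - <<'E'
from cell import env
import cv2
o=env.get_obs(); print(o['time_s'],o['tool_pos'],o['tool_rot'],o['force'],o['grip_width'],env.grip_point_offset)
for n in ("top","side"):
    c=env.read_camera(n); cv2.imwrite(f'pics/{n}0.png',c['frame'][:,:,::-1]); print(c['K'],c['rvec'],c['tvec'])
E
```

```text
pics
0.0 [0.23658117 0.60480179 0.2214762 ] [-1.79889083e+02  5.37512913e-03  1.58642502e+02] [-0.5630635   0.56457047  0.721419  ] 0.08694875154128967 0.0187
[[462.0496261    0.         276.51108578]
 [  0.         462.0496261  202.48783408]
 [  0.           0.           1.        ]] [ 2.17830162 -2.01850782  0.21987594] [0.01369817 0.63015351 0.97886895]
[[506.3741061    0.         280.33645966]
 [  0.         506.3741061  214.47262454]
 [  0.           0.           1.        ]] [ 2.20530122 -0.20375249  0.09586017] [-0.60817838  0.17238658  1.17600147]
```

View pics/top0.png

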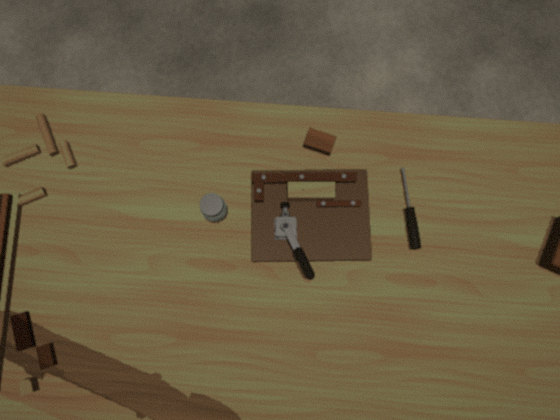

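View pics/side0.png

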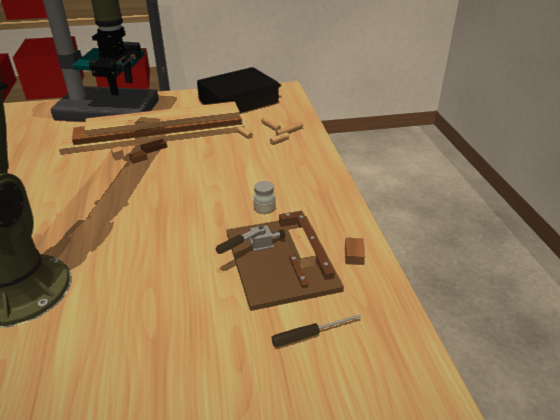

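The top view shows the jig with base corners at about (251,170), (367,169), (371,260) and (251,262). The block is at (288–336, 181–198), the grip ends at (311,275), the jar is at (213,207) and the screwdriver is at (410,210). The side view agrees, with the lever open.

```bash
cat > h.py <<'E'
from cell import env
import numpy as np, cv2
def cloud(n):
    c=env.read_camera(n); z=c['z_map']; K=c['K']; R=cv2.Rodrigues(c['rvec'])[0]
    v,u=np.mgrid[:z.shape[0],:z.shape[1]]
    P=np.stack([(u-K[0,2])/K[0,0]*z,(v-K[1,2])/K[1,1]*z,z],-1)
    return c,(P-np.ravel(c['tvec']))@R
def rect(P,m):
    p=P[m][:,:2].astype(np.float32); return cv2.minAreaRect(p*1000), m.sum(), np.median(P[m][:,2])
E
python3 - <<'E'
from h import *
c,W=cloud('top'); 
v,u=np.mgrid[:420,:560]
box=(u>235)&(u<385)&(v>155)&(v<285)
z=W[...,2]
print('table z',np.median(z[300:340,200:380]))
print('base',rect(W,box&(z>.013)&(z<.023)))
print('fence',rect(W,box&(z>.034)&(z<.042)&(v<188)))
print('block',rect(W,box&(z>.048)&(z<.056)&(v<202)&(u>280)&(u<345)))
print('grip',rect(W,box&(z>.06)&(v>240)))
for n,(a,b) in dict(c1=(252,171),c2=(366,171),c3=(369,258),c4=(252,260),jar=(211,201),gripend=(309,273),gripstart=(298,252),hole=(303,190)).items(): print(n,W[b,a].round(4))
E
```

```text
table z 0.0011806250964543374
base (((617.7955322265625, -18.654876708984375), (221.47930908203125, 280.48077392578125), 5.102269649505615), np.int64(7343), np.float64(0.019242011645647632))
fence (((699.6970825195312, 2.9415512084960938), (27.3716983795166, 249.2843017578125), 5.706714630126953), np.int64(879), np.float64(0.0389912352995549))
block (((667.8054809570312, -15.89199447631836), (38.21424865722656, 107.49851989746094), 4.118551731109619), np.int64(682), np.float64(0.0531439023015052))
grip (((468.60595703125, 0.6117744445800781), (66.7304916381836, 146.41998291015625), 84.52144622802734), np.int64(422), np.float64(0.07580811423806874))
c1 [0.7118 0.1277 0.0195]
c2 [ 0.7308 -0.1461  0.0253]
c3 [ 0.5232 -0.161   0.0202]
c4 [0.498  0.1088 0.02  ]
jar [0.6171 0.2085 0.0806]
gripend [ 0.4742 -0.0213  0.0757]
gripstart [0.5176 0.0058 0.0796]
hole [0.6654 0.0029 0.0526]
```

```bash
cat >> h.py <<'E'
from scipy.spatial.transform import Rotation as Ro
J=np.array([.6178,-.0187]); YAW=5.1
def jw(x,y): 
    a=np.radians(YAW); return J+np.array([x*np.cos(a)-y*np.sin(a),x*np.sin(a)+y*np.cos(a)])
def go(x,y,z):
    "units of tool translation to jig xy, world z"
    o=env.get_obs(); R=Ro.from_euler('xyz',o['tool_rot'],degrees=True)
    d=R.inv().apply(np.r_[jw(x,y),z]-o['tool_pos']); print('t',round(o['time_s'],2),'rot',np.round(o['tool_rot'],1),'need units',(d/.08).round(3),'force',np.round(o['force'],1))
E
python3 -m creep '{"translation":[[0,0,0],[0,0,0],[0,0,0],[0,0,0]],"turn":[[0,0,-0.055],[0,0,-0.055],[0,0,-0.037],[0,0,0]],"grip":[0,0,0,0]}' 10
python3 -c "
from h import *
go(.05,-.1,.15)"
```

```text
time_s: 0.65
tool_pos: [0.2367, 0.6051, 0.2221]
tool_rot: [-180.0, -0.0, -175.0]
force: [-1.0, 0.0, -0.1]
grip_width: 0.0549
grasp_force: 0.0
t 0.65 rot [-180.   -0. -175.] need units [-4.689 -9.434  0.906] force [-1.   0.  -0.1]
```

```bash

python3 -m creep '{"translation":[[-0.3,-0.6,0],[-0.3,-0.6,0],[-0.3,-0.6,0],[-0.3,-0.6,0],[-0.3,-0.6,0]],"turn":[[0,0,0],[0,0,0],[0,0,0],[0,0,0],[0,0,0]],"grip":[0,0,0,0,0]}' >/dev/null
python3 -m creep '{"translation":[[-0.3,-0.6,0],[-0.3,-0.6,0],[-0.3,-0.6,0],[-0.3,-0.6,0],[-0.3,-0.6,0]],"turn":[[0,0,0],[0,0,0],[0,0,0],[0,0,0],[0,0,0]],"grip":[0,0,0,0,0]}' >/dev/null
python3 -m creep '{"translation":[[-0.3,-0.6,0],[-0.3,-0.6,0],[-0.3,-0.6,0],[-0.3,-0.6,0],[0,0,0]],"turn":[[0,0,0],[0,0,0],[0,0,0],[0,0,0],[0,0,0]],"grip":[0,0,0,0,0]}'
python3 -c "
from h import *
go(.05,-.1,.15)"
```

```text
time_s: 2.52
tool_pos: [0.6319, -0.0403, 0.2221]
tool_rot: [-179.8, -0.0, -175.5]
force: [-0.8, 0.2, -0.5]
grip_width: 0.0006
grasp_force: 0.0
t 2.52 rot [-179.8   -0.  -175.5] need units [-0.484 -0.958  0.904] force [-0.8  0.2 -0.5]
```

```bash

python3 -m creep '{"translation":[[-0.24,-0.48,0],[-0.24,-0.48,0],[0,0,0.45],[0,0,0.45],[0,0,0]],"turn":[[0,0,0],[0,0,0],[0,0,0],[0,0,0],[0,0,0]],"grip":[0,0,0,0,0]}'
python3 - <<'E'
from h import *
go(.05,-.1,.028)
for n in ('top','wrist'):
    c,W=cloud(n); cv2.imwrite(f'pics/{n}1.png',c['frame'][:,:,::-1])
    z=W[...,2]
    a=np.radians(YAW); d=W[...,:2]-J; x=d[...,0]*np.cos(a)+d[...,1]*np.sin(a); y=-d[...,0]*np.sin(a)+d[...,1]*np.cos(a)
    m=(z>.047)&(z<.057)&(x>.025)&(x<.085)&(y>-.1)&(y<.09)
    if m.sum(): print(n,m.sum(),'block jig x',np.percentile(x[m],[1,99]),'y',np.percentile(y[m],[1,99]))
    m=(z>.033)&(z<.043)&(x>.05)&(x<.12)&(abs(y)<.13); 
    if m.sum(): print('fence x',np.percentile(x[m],[2,98]), rect(W,m))
E
```

```text
time_s: 3.15
tool_pos: [0.6739, -0.1051, 0.1471]
tool_rot: [179.9, -0.4, -174.9]
force: [0.2, 0.1, 0.2]
grip_width: 0.0006
grasp_force: 0.0
t 3.15 rot [ 179.9   -0.4 -174.9] need units [-0.033 -0.116  1.488] force [0.2 0.1 0.2]
top 684 block jig x [0.03143562 0.06866   ] y [-0.05445627  0.05216305]
fence x [0.07173573 0.09548652] (((703.011474609375, 12.219284057617188), (44.63121795654297, 215.90411376953125), 12.932571411132812), np.int64(584), np.float64(0.039284654150188884))
wrist 5974 block jig x [0.02954689 0.06660832] y [-0.0546337   0.05300566]
fence x [0.05502266 0.09306398] (((688.60693359375, -0.6665802001953125), (43.60676574707031, 236.5600128173828), 5.228138446807861), np.int64(3180), np.float64(0.03772503874494246))
```

View pics/wrist1.png

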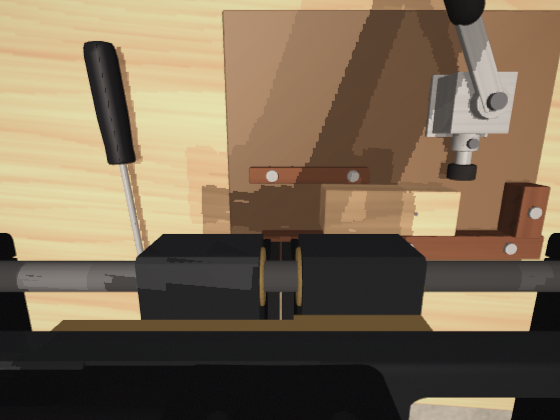

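The wrist view shows the channel mouth free, with the block's near end at about (322,210). The shut fingers are over the channel to its left, and the screwdriver is well clear. Next I descend.

```bash

python3 -m creep '{"translation":[[-0.03,-0.1,0.4],[0,0,0.4],[0,0,0.4],[0,0,0.25],[0,0,0]],"turn":[[0,0,0],[0,0,0],[0,0,0],[0,0,0],[0,0,0]],"grip":[0,0,0,0,0]}'
python3 -c "
from h import *
go(.05,-.015,.03)"
```

```text
time_s: 3.88
tool_pos: [0.6792, -0.1145, 0.0343]
tool_rot: [180.0, -0.1, -174.9]
force: [0.2, 0.6, 0.4]
grip_width: 0.0002
grasp_force: 0.0
t 3.88 rot [ 1.800e+02 -1.000e-01 -1.749e+02] need units [0.032 1.073 0.054] force [0.2 0.6 0.4]
```

```bash

python3 -m creep '{"translation":[[0.02,0.1,0.05],[0,0.1,0],[0,0.1,0],[0,0.1,0],[0,0.1,0]],"turn":[[0,0,0],[0,0,0],[0,0,0],[0,0,0],[0,0,0]],"grip":[0,0,0,0,0]}'
python3 -m creep '{"translation":[[0,0.08,0],[0,0.08,0],[0,0.08,0],[0,0.08,0],[0,0,0]],"turn":[[0,0,0],[0,0,0],[0,0,0],[0,0,0],[0,0,0]],"grip":[0,0,0,0,0]}'
cat >> h.py <<'E'
def block(n='top'):
    c,W=cloud(n); z=W[...,2]
    a=np.radians(YAW); d=W[...,:2]-J; x=d[...,0]*np.cos(a)+d[...,1]*np.sin(a); y=-d[...,0]*np.sin(a)+d[...,1]*np.cos(a)
    m=(z>.047)&(z<.057)&(x>.025)&(x<.085)&(y>-.1)&(y<.115)
    print(n,m.sum(),'block x',np.percentile(x[m],[1,99]),'y',np.percentile(y[m],[1,99]))
    return c
E
python3 - <<'E'
from h import *
go(.05,-.015,.03)
block('top'); c=block('wrist'); cv2.imwrite('pics/w2.png',c['frame'][:,:,::-1])
E
```

```text
time_s: 4.5
tool_pos: [0.6744, -0.0748, 0.0309]
tool_rot: [-180.0, 0.0, -174.9]
force: [-0.2, -0.8, 1.1]
grip_width: 0.0003
grasp_force: 0.5
time_s: 5.12
tool_pos: [0.6719, -0.0485, 0.0305]
tool_rot: [179.9, -0.0, -174.8]
force: [-0.1, -0.0, 1.1]
grip_width: 0.0008
grasp_force: 0.0
t 5.12 rot [ 179.9   -0.  -174.8] need units [0.015 0.244 0.006] force [-0.1 -0.   1.1]
top 247 block x [0.03033237 0.06854442] y [0.00995013 0.11485414]
wrist 6517 block x [0.02845948 0.06602202] y [-0.03785292  0.08417393]
```

View pics/w2.png

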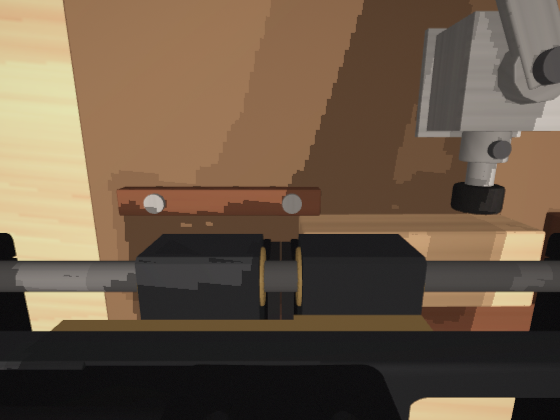

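The block's near end is now at about (300,215), against the finger. It slides in the channel and the nose is clear of it.

```bash

python3 -m creep '{"translation":[[0,0.06,0],[0,0.06,0],[0,0.05,0],[0,0.05,0],[0,0,0]],"turn":[[0,0,0],[0,0,0],[0,0,0],[0,0,0],[0,0,0]],"grip":[0,0,0,0,0]}'
python3 -m creep '{"translation":[[0,0.03,0],[0,0.03,0]],"turn":[[0,0,0],[0,0,0]],"grip":[0,0]}'
python3 - <<'E'
from h import *
go(.05,-.015,.03)
E
```

```text
time_s: 5.85
tool_pos: [0.6704, -0.0314, 0.0306]
tool_rot: [180.0, 0.0, -174.8]
force: [-0.1, 0.3, -0.2]
grip_width: 0.0001
grasp_force: 0.0
time_s: 6.1
tool_pos: [0.67, -0.0277, 0.0306]
tool_rot: [-180.0, 0.0, -174.9]
force: [-0.3, -0.6, -0.1]
grip_width: 0.0003
grasp_force: 0.3
t 6.1 rot [-180.     0.  -174.9] need units [ 0.015 -0.018  0.008] force [-0.3 -0.6 -0.1]
```

```bash

python3 -m creep '{"translation":[[0,0.03,0],[0,0.03,0],[0,0,0]],"turn":[[0,0,0],[0,0,0],[0,0,0]],"grip":[0,0,0]}'
python3 - <<'E'
from h import *
go(.05,-.015,.03)
c=block('side'); block('top'); f=c['frame'][180:320,200:380]; cv2.imwrite('pics/s3.png',cv2.resize(f,None,fx=4,fy=4,interpolation=cv2.INTER_CUBIC)[:,:,::-1])
E
```

```text
time_s: 6.48
tool_pos: [0.6695, -0.0228, 0.0306]
tool_rot: [-180.0, 0.0, -174.9]
force: [0.0, -1.3, -0.7]
grip_width: 0.0004
grasp_force: 0.5
t 6.47 rot [-180.     0.  -174.9] need units [ 0.015 -0.079  0.008] force [ 0.  -1.3 -0.7]
side 78 block x [0.02945001 0.04040769] y [-0.00329261  0.1046718 ]
top 211 block x [0.03085118 0.06952821] y [0.04489093 0.11256779]
```

View pics/s3.png

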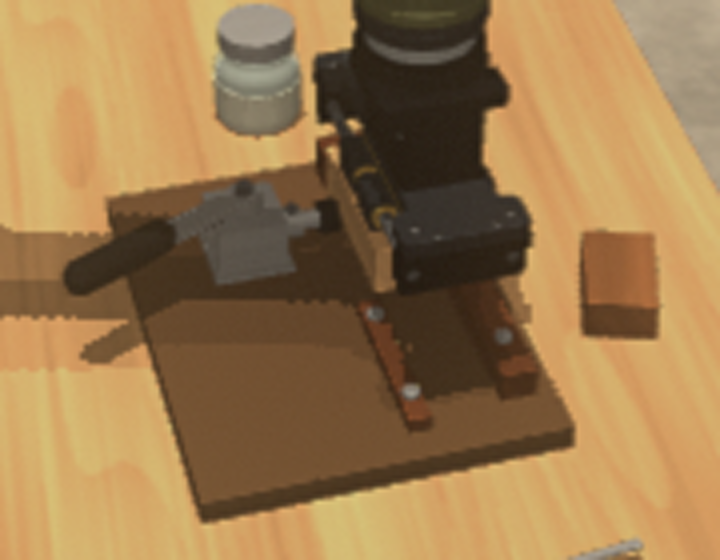

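The block's far end, at about (330,165), is near the stop but the force hasn't risen yet, so I keep pushing in small steps.

```bash

python3 -m creep '{"translation":[[0,0.03,0],[0,0.03,0]],"turn":[[0,0,0],[0,0,0]],"grip":[0,0]}'
python3 -m creep '{"translation":[[0,0.03,0],[0,0,0]],"turn":[[0,0,0],[0,0,0]],"grip":[0,0]}'
```

```text
time_s: 6.82
tool_pos: [0.6693, -0.0225, 0.0309]
tool_rot: [-179.7, 0.0, -175.0]
force: [-0.0, -9.6, 0.2]
grip_width: 0.0005
grasp_force: 4.9
time_s: 7.08
tool_pos: [0.6693, -0.0225, 0.0311]
tool_rot: [-179.6, 0.1, -175.1]
force: [1.8, -11.1, 0.4]
grip_width: 0.0006
grasp_force: 5.4
```

The block is home: 11 N with no further motion. I back off, rise and go round to the lever.

```bash

python3 -m creep '{"translation":[[0,-0.2,0],[0,-0.3,0],[0,0,-0.5],[0,0,-0.6],[0,0,-0.4]],"turn":[[0,0,0],[0,0,0],[0,0,0],[0,0,0],[0,0,0]],"grip":[0,0,0,0,0]}'
python3 - <<'E'
from h import *
go(-.14,.062,.15)
block('top'); block('wrist')
E
```

```text
time_s: 7.7
tool_pos: [0.6733, -0.0546, 0.1531]
tool_rot: [179.9, 0.1, -174.9]
force: [-0.2, 0.2, -0.4]
grip_width: 0.0005
grasp_force: 0.0
t 7.7 rot [ 1.799e+02  1.000e-01 -1.749e+02] need units [2.4   1.285 0.034] force [-0.2  0.2 -0.4]
top 749 block x [0.0307964  0.06850737] y [0.00103557 0.1090993 ]
wrist 5872 block x [0.0291442  0.06667603] y [0.00165276 0.10952051]
```

```bash

python3 -m creep '{"translation":[[0.5,0.26,0],[0.5,0.26,0],[0.5,0.26,0],[0.5,0.26,0],[0.4,0.25,0]],"turn":[[0,0,0],[0,0,0],[0,0,0],[0,0,0],[0,0,0]],"grip":[0,0,0,0,0]}'
python3 - <<'E'
from h import *
c,W=cloud('top'); cv2.imwrite('pics/t4.png',cv2.resize(c['frame'][140:300,180:400],None,fx=3.5,fy=3.5)[:,:,::-1])
c,W=cloud('wrist'); cv2.imwrite('pics/w4.png',c['frame'][:,:,::-1])
go(-.14,.062,.048)
E
```

```text
time_s: 8.43
tool_pos: [0.4697, 0.0316, 0.1496]
tool_rot: [179.9, -0.1, -174.8]
force: [0.4, 0.2, 0.6]
grip_width: 0.0005
grasp_force: 0.0
t 8.53 rot [ 179.8   -0.2 -174.6] need units [-0.059 -0.042  1.268] force [ 0.5  0.2 -0.2]
```

View pics/w4.png

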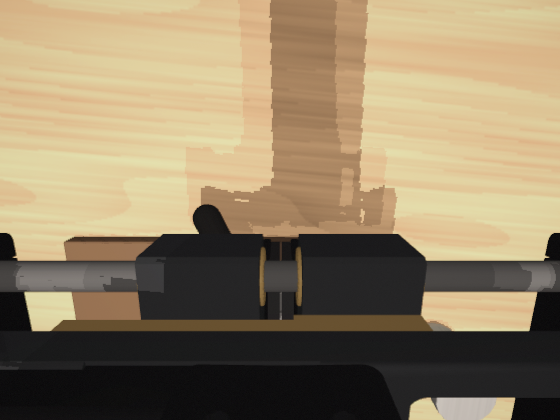

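The lever's grip end is at about (205,215), to the left of the shut fingers. The jar at (460,390) is clear, and the space below the fingers is free.

```bash

python3 -m creep '{"translation":[[-0.06,-0.04,0.4],[0,0,0.4],[0,0,0.4],[0,0,0.07],[0,0,0]],"turn":[[0,0,0],[0,0,0],[0,0,0],[0,0,0],[0,0,0]],"grip":[0,0,0,0,0]}'
python3 - <<'E'
from h import *
o=env.get_obs()
a=np.radians(YAW);d=o['tool_pos'][:2]-J; print('tip jig',d[0]*np.cos(a)+d[1]*np.sin(a),-d[0]*np.sin(a)+d[1]*np.cos(a))
# finger waypoints: offset 21 mm behind lever axis
pv=np.array([-.035,.06])
for th in np.arange(-.1,1.31,.14):
    A=np.radians(205)+th; e=np.array([np.cos(A),np.sin(A)]); t=np.array([-e[1],e[0]])
    p=pv+.095*e-.022*t; print(round(th,2),p.round(4)); go(p[0],p[1],.048)
E
```

```text
time_s: 9.15
tool_pos: [0.4774, 0.0276, 0.0491]
tool_rot: [-180.0, -0.0, -174.9]
force: [0.6, -0.1, 0.1]
grip_width: 0.0002
grasp_force: 0.0
tip jig -0.13575087854532164 0.058553875821230374
-0.1 [-0.1319  0.0494]
t 9.15 rot [-180.    -0.  -174.9] need units [-0.048 -0.114  0.013] force [ 0.6 -0.1  0.1]
0.04 [-0.1295  0.036 ]
t 9.15 rot [-180.    -0.  -174.9] need units [-0.078 -0.282  0.013] force [ 0.6 -0.1  0.1]
0.18 [-0.1252  0.023 ]
t 9.15 rot [-180.    -0.  -174.9] need units [-0.131 -0.444  0.013] force [ 0.6 -0.1  0.1]
0.32 [-0.1192  0.0108]
t 9.15 rot [-180.    -0.  -174.9] need units [-0.207 -0.597  0.013] force [ 0.6 -0.1  0.1]
0.46 [-0.1115 -0.0005]
t 9.15 rot [-180.    -0.  -174.9] need units [-0.303 -0.738  0.013] force [ 0.6 -0.1  0.1]
0.6 [-0.1023 -0.0105]
t 9.15 rot [-180.    -0.  -174.9] need units [-0.418 -0.864  0.013] force [ 0.6 -0.1  0.1]
0.74 [-0.0918 -0.0192]
t 9.15 rot [-180.    -0.  -174.9] need units [-0.549 -0.972  0.013] force [ 0.6 -0.1  0.1]
0.88 [-0.0802 -0.0264]
t 9.15 rot [-180.    -0.  -174.9] need units [-0.694 -1.062  0.013] force [ 0.6 -0.1  0.1]
1.02 [-0.0677 -0.0319]
t 9.15 rot [-180.    -0.  -174.9] need units [-0.851 -1.13   0.013] force [ 0.6 -0.1  0.1]
1.16 [-0.0546 -0.0355]
t 9.15 rot [-180.    -0.  -174.9] need units [-1.015 -1.176  0.013] force [ 0.6 -0.1  0.1]
1.3 [-0.041  -0.0373]
t 9.15 rot [-180.    -0.  -174.9] need units [-1.184 -1.198  0.013] force [ 0.6 -0.1  0.1]
```

```bash

python3 -m creep '{"translation":[[-0.05,-0.115,0],[-0.03,-0.17,0],[-0.05,-0.16,0],[-0.08,-0.15,0],[-0.1,-0.14,0]],"turn":[[0,0,0],[0,0,0],[0,0,0],[0,0,0],[0,0,0]],"grip":[0,0,0,0,0]}'
python3 -m creep '{"translation":[[-0.115,-0.125,0],[-0.13,-0.11,0],[0,0,0]],"turn":[[0,0,0],[0,0,0],[0,0,0]],"grip":[0,0,0]}'
cat >> h.py <<'E'
def lever():
    c,W=cloud('top'); z=W[...,2]; a=np.radians(YAW); d=W[...,:2]-J; x=d[...,0]*np.cos(a)+d[...,1]*np.sin(a)+.035; y=-d[...,0]*np.sin(a)+d[...,1]*np.cos(a)-.06
    r=np.hypot(x,y); m=(z>.06)&(z<.085)&(r>.06)&(r<.135)&(c['frame'].max(-1)<70)
    print('lever px',m.sum(),'angle',np.percentile(np.unwrap(np.arctan2(y[m],x[m])%(2*np.pi))-np.radians(205),[10,50,90]).round(3)); return c
E
python3 - <<'E'
from h import *
go(-.0918,-.0192,.048); c=lever(); cv2.imwrite('pics/t5.png',cv2.resize(c['frame'][140:300,180:400],None,fx=3.5,fy=3.5)[:,:,::-1])
E
```

```text
time_s: 9.78
tool_pos: [0.5065, -0.0265, 0.0492]
tool_rot: [179.7, -0.1, -174.8]
force: [-2.7, 8.4, 1.9]
grip_width: 0.0005
grasp_force: 4.0
time_s: 10.15
tool_pos: [0.5271, -0.0456, 0.0485]
tool_rot: [179.9, -0.2, -174.9]
force: [-1.9, 4.7, 0.5]
grip_width: 0.0006
grasp_force: 2.0
t 10.15 rot [ 179.9   -0.2 -174.9] need units [-0.012 -0.006  0.006] force [-1.9  4.7  0.5]Traceback (most recent call last):
  File "<stdin>", line 2, in <module>
  File "h.py", line 27, in lever
    print('lever px',m.sum(),'angle',np.percentile(np.unwrap(np.arctan2(y[m],x[m])%(2*np.pi))-np.radians(205),[10,50,90]).round(3)); return c
                                     ~~~~~~~~~~~~~^^^^^^^^^^^^^^^^^^^^^^^^^^^^^^^^^^^^^^^^^^^^^^^^^^^^^^^^^^^^^^^^^^^^^^^
    return _quantile_unchecked(
        a, q, axis, out, overwrite_input, method, keepdims, weights)
    return _ureduce(a,
                    func=_quantile_ureduce_func,
    ...<5 lines>...
                    overwrite_input=overwrite_input,
                    method=method)
    r = func(a, **kwargs)
    result = _quantile(arr,
                       quantiles=q,
    ...<2 lines>...
                       out=out,
                       weights=wgt)
    slices_having_nans = np.isnan(arr[-1, ...])
                                  ~~~^^^^^^^^^
IndexError: index -1 is out of bounds for axis 0 with size 0
```

The arm hides the lever from above, but the force shows steady contact. I continue along the arc.

```bash

python3 -m creep '{"translation":[[-0.145,-0.09,0],[-0.155,-0.07,0],[-0.165,-0.045,0],[0,0,0]],"turn":[[0,0,0],[0,0,0],[0,0,0],[0,0,0]],"grip":[0,0,0,0]}'
python3 -m creep '{"translation":[[-0.08,-0.01,0],[-0.08,-0.01,0]],"turn":[[0,0,0],[0,0,0]],"grip":[0,0]}'
```

```text
time_s: 10.7
tool_pos: [0.5684, -0.0603, 0.0494]
tool_rot: [-179.9, 0.1, -175.0]
force: [0.4, -0.8, 0.4]
grip_width: 0.0005
grasp_force: 0.0
time_s: 10.95
tool_pos: [0.5779, -0.0594, 0.0489]
tool_rot: [180.0, -0.3, -174.9]
force: [-13.0, 0.8, 9.8]
grip_width: 0.0006
grasp_force: 6.4
```

```bash

python3 - <<'E'
from h import *
go(-.041,-.0373,.048); c,W=cloud('side'); cv2.imwrite('pics/s5.png',cv2.resize(c['frame'][180:320,200:380],None,fx=4,fy=4)[:,:,::-1])
E
```

```text
t 10.95 rot [ 180.    -0.3 -174.9] need units [-0.029 -0.004  0.011] force [-13.    0.8   9.8]
```

View pics/s5.png

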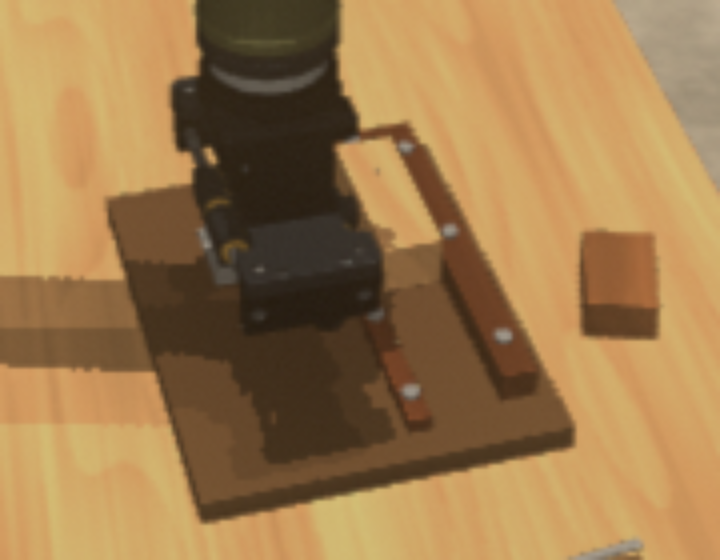

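The force fell to zero and then rose to 13 N, which is the snap and then the hard stop. The block lies along the fence at (440,240). I retreat and check.

```bash

python3 -m creep '{"translation":[[0.2,0,0],[0.4,0,0],[0.3,0,-0.4],[0.4,0,-0.5],[0.4,0,-0.5]],"turn":[[0,0,0],[0,0,0],[0,0,0],[0,0,0],[0,0,0]],"grip":[0,0,0,0,0]}'
python3 -m creep '{"translation":[[0,0.6,-0.3],[0,0.6,-0.3],[0,0.6,0],[0,0.6,0],[0,0,0]],"turn":[[0,0,0],[0,0,0],[0,0,0],[0,0,0],[0,0,0]],"grip":[0,0,0,0,0]}'
python3 - <<'E'
from h import *
c=block('top'); cv2.imwrite('pics/t6.png',cv2.resize(c['frame'][140:300,180:400],None,fx=3.5,fy=3.5)[:,:,::-1]); lever()
E
```

```text
time_s: 11.62
tool_pos: [0.4436, -0.0715, 0.1623]
tool_rot: [-180.0, 0.0, -174.9]
force: [0.3, 0.6, 0.6]
grip_width: 0.0004
grasp_force: 0.0
time_s: 12.25
tool_pos: [0.4266, 0.1239, 0.2093]
tool_rot: [179.9, 0.1, -174.5]
force: [0.4, -0.4, -0.2]
grip_width: 0.0005
grasp_force: 0.0
top 775 block x [0.0312028 0.0744224] y [0.00091861 0.11033778]
lever px 298 angle [1.193 1.278 1.379]
```

View pics/t6.png

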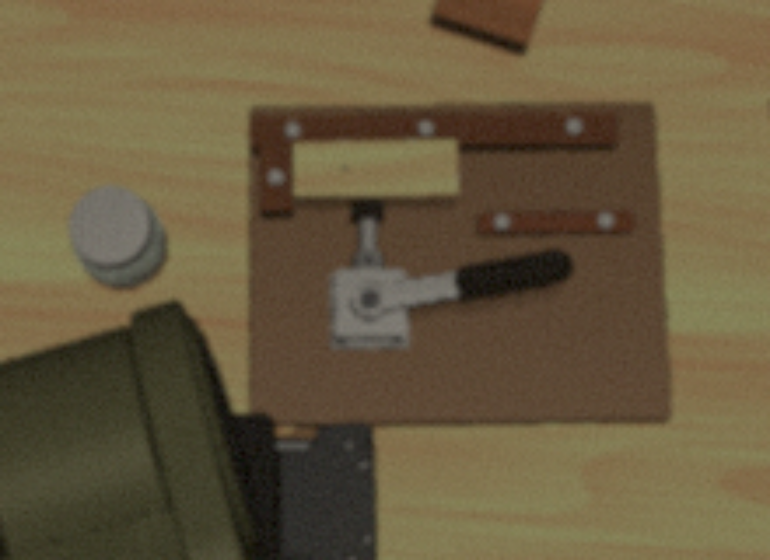

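The lever is over at (560,265) and locked. The block is flush with the fence and the stop at (293–460, 140–197), and the arm is clear.

```bash
python3 -c "
from cell import env
print(env.sign_off())"
```

```text
the job is handed in; nothing more can be done
None
```

The job is handed in: the block is home against the end stop and held on the fence, the lever is snapped into lock (about 1.28 rad by camera), and nothing touched the jar, offcut or screwdriver; the judge's verdict was not reported.

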